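Open the touch-latch cupboard behind the wax slab

TASK

Open up the small handle-less cupboard on the bench so that the things behind its door can be reached. First slide the ivory wax slab along the bench out of the door's swing, pushing it flat with the fingers and never lifting it; then press the door in near its free edge until the touch catch lets go and the door springs ajar, and with a finger behind the free edge push it wide open, about square to the cupboard or farther. The door must not touch the slab, and everything else on the bench stays where it is.

Things in the scene. Friction and masses are not known exactly. Their poses are not given: they have to be found in the camera images.
- cupboard: Fixed plywood bench-top cupboard, 360 mm wide (y), 150 mm deep (x), 180 mm high. Origin at the centre of its underside on the bench; x points to its back (its front looks along -x), y to its left side as seen from the robot, z up. Left half: an open bay with jars; right half: closed by the grey door. A tape roll 25 mm high lies on its top at the left (centre x +15, y +121 mm). Origin and yaw vary.
- door_hinge (a point): Point on the vertical hinge line of the door, at the height of the door's top edge (180 mm above the bench). In the cupboard frame it lies at x -81, y -180 mm: the hinge is at the cupboard's right end.
- door_press (a point): Spot on the door's outer face to press: 161 mm from the hinge line, 25 mm in from the free edge, 30 mm below the door's top edge. Moves with the door; shut, it lies at x -96, y -19, z 150 mm in the cupboard frame. Pressing it 4 to 6 mm inward (along +x of the cupboard; some 2 to 5 N, then a firm stop at about 5.5 mm) frees the catch; when the fingers then back away, the sprung door follows and stops ajar at about 0.4 rad, leaving a gap of some 70 mm behind the free edge.
- cupboard_door (a joint): Door angle, rad. 0 shut and held by the catch, negative (to -0.034) pressed in, positive open towards the robot, stop at 1.85. Beyond ajar the door stays where it is left (light friction and damping).
- door_panel: The door: grey panel 186 mm wide, 175 mm high, 15 mm thick, its top edge 180 mm above the bench and level with the cupboard's top. Origin on the hinge line at bench height, at the door's inner face; y points from the hinge along the inner face to the free edge (at y 186 mm), x points from the outer face (x -15 mm) to the inner face (x 0) and on into the cupboard, z up.
- wax_slab: The ivory wax slab, a loose flat block 83 mm (its x) by 109 mm (its y) by 25 mm high, about 0.3 kg, lying flat on the bench in front of the door. Origin at the centre of its underside, axes along its sides, z up. Position and yaw vary.
- pin_tin: Bystander: round tin, 57 mm across, 72 mm high, on the bench to the right of the cupboard. Origin at the centre of its underside.
- steel_rib: Bystander: flat kidney-shaped wooden rib, 52 x 100 x 9 mm, lying on the bench to the left of the work. Origin at the centre of its underside.
- plaster_blank_1: Bystander: small plaster block, 40 x 55 x 16 mm, on the bench to the left of the cupboard. Origin at the centre of its underside.
- plaster_blank_3: Bystander: small plaster block, 30 x 60 x 14 mm, on the bench to the left of the cupboard. Origin at the centre of its underside.
- brush_wide: Bystander: wide brush, 198 mm long (its y), 34 mm wide, 15 mm high, lying near the robot's edge of the bench. Origin at the centre of its underside.
Not all that is in view belongs to the job. Of the things shaped like the wax_slab, the ivory one is meant.

How it is judged:
By the outcome, as a careful person would: the job done as asked, in the order asked, and still so for the second after the job is handed in, with the robot touching nothing.
It also fails if it takes over 64 s, if anything falls off the work surface, if the arm or the gripper's body presses on something with over 40 N, if the wrist force passes 120 N, or if a joint passes its speed limit or range.

ROBOT

A 7-joint arm with a two-finger parallel gripper is mounted at the origin on a cart in front of the work surface, level with it; the furniture and walls round the work are solid. World frame = base frame: x ahead of the robot, y to its left, z up, the work surface at z = 0. Lengths are in m, angles in rad, forces in N, time in s.
With the tool pointing down it reaches from about 0.4 to 0.85 m from the base axis. Payload 10.4 kg.
Tool frame: the origin (TCP) lies at the very end of the fingers, on their centre line; the grasp point (between the pads) lies 19 mm behind it; y points along the fingers, z is the direction in which the jaws open and shut, and the axes are right-handed (so a half turn about y gives the same grasp; the last joint's range is limited). The gripper opens to 85 mm and grips with 20 to 120 N. Pads are 22 mm wide; open, the fingers measure 114 mm over their backs; the gripper's body (76 mm by 85 mm) begins 54 mm behind the grasp point. The pads swing forward as they close: fully open they stand 13 mm farther back than shut.
Start: joints at [-0.023, 0.332, -0.065, 1.46, 0.022, 1.35, -0.088], TCP at [0.625, 0, 0.231] pointing down, gripper open.
Joint ranges: [-2.6, 2.6], [-0.5, 2.12], [-1.47, 1.34], [0.16, 2.42], [-1.27, 4.41], [0.06, 2.06], [-2.6, 2.6]. Speed limits (rad/s): [2.22, 2.22, 2.79, 2.79, 3.14, 3.14, 3.14].

INTERFACE

Orientations are given as a unit quaternion [x, y, z, w].
In Python, from workcell import manip gives the robot as it stands.
- The arm moves only by the tool arm_command, never from a script. Its argument "commands" is a list that holds one entry, the list of rows, each a list of 6 numbers: the shift along the world's x, y, z in cm, then the turn, a rotation vector about the world's x, y, z in degrees. A call has 1 to 20 rows; each row is the pose to reach, as a shift and turn from the pose commanded when the call began; what a row does not reach only later rows make up. A row lasts 1/10 s, in which the tool goes at most 50 mm and 8.59 degrees, less where a joint would pass 70% of its speed; a pose out of reach is approached as far as the arm can. A call with a gripper value outside its range is refused whole. "claw" is the finger opening in cm, from 0 to 8.54, set as the call begins (left out, the last holds). The fingers move at their own pace and stop on an object; "newtons" is the grip in N (left out, the last holds). Time passes only in rows, so rows that repeat a pose let the fingers close. It gives the time, the measured TCP pose, the force and the opening at its end, in the units of the state.
- manip.get_obs(): the state, without advancing time (a new reading comes with each control period).
- manip.camera(name): name is "scene" or "side" or "wrist"; returns a dict with "pixels" (400x640x3 uint8, blue, green, red), "depth" (400x640 float32, m along the optical axis (not along the pixel's ray), 0 where there is no reading), "K" (3x3 intrinsics, pixels), "rvec" (rotation vector, rad) and "tvec" (3), from world to camera coordinates, as OpenCV has them. Camera axes: x right, y down, z forward; pixel columns grow to the right and rows downward; lengths in m; the calibration is good to about 2 mm. A picture is of the moment at which its call begins.
- manip.hand_in(): hands the job in, once; it reports no verdict.
Trained networks look in the newest picture that a camera, given by its name, has taken for a name from the list of things; names that differ only in an ending like _2 or _b are one class to them, and where a whole thing is asked for, a point or a joint stands for the part that bears it (a point fixed in the world has none). Each returns a list of dicts, best first, with "p" (0 to 1); they miss things now and then, are a little off and sometimes report something else, mostly with a low value. They report only what shows in the picture. A call takes as long as a camera call. They do not tell look-alikes from the thing itself.
- manip.masks_of(camera, thing): "mask" (400x640 bool, what is visible of it) and "bbox" ([left, top, right, bottom] in pixels, round what is visible of it).
The state is a dict: "clock": time; "joint_pos": joint angles; "joint_velocities": joint speeds; "tau": joint torques, N m; "position": TCP position; "ee_rot": TCP orientation; "ft_force": force on the tool from outside, world axes, zero at the start; "torque": the same for the moment, N m; "grip_width": opening from 0.0 (shut) to 1.0 (fully open).
Only numpy, scipy, OpenCV 4.12 (cv2) and the standard library are available. Lean on these libraries where they do the work, as an engineer would, in place of code of your own. Each camera call takes 0.05 s, during which the arm holds its last target.

## Working session

There is one attempt and no reset: what is moved stays moved. The work goes in short steps, Python scripts to look and compute and a tool call to move; the robot and the scene stay as the last step left them, time stands still between calls to the robot, and variables do not carry over. Pictures are saved under pics/ and viewed, and the job is handed in when it is done.

Besides the shell and the picture viewer there is one more tool, called as name(argument=value, ...) on one line, values as JSON. arm_command: Moves the arm, as the interface text tells. Its arguments: {"type":"object","properties":{"commands":{"type":"array"},"claw":{"type":"number"},"newtons":{"type":"number"}},"required":["commands"]}

```bash
mkdir -p pics; cat > h.py <<'E'
from workcell import manip
import numpy as np, cv2
def cam(n):
    c=manip.camera(n); R,_=cv2.Rodrigues(np.array(c['rvec'],float)); c['R']=R; c['t']=np.array(c['tvec'],float).ravel(); return c
def cloud(c):
    d=c['depth']; v,u=np.indices(d.shape); K=c['K']
    P=np.stack([(u-K[0][2])/K[0][0]*d,(v-K[1][2])/K[1][1]*d,d],-1)
    return (P-c['t'])@c['R']
def proj(c,p):
    q=c['R']@np.array(p)+c['t']; q=np.array(c['K'])@q; return q[:2]/q[2]
E
python3 - <<'E'
from h import *
o=manip.get_obs(); print({k:np.round(v,3).tolist() for k,v in o.items()})
for n in ['scene','side','wrist']:
    c=cam(n); cv2.imwrite(f'pics/{n}0.png',c['pixels']); W=cloud(c); np.savez(f'{n}0.npz',W=W,d=c['depth'],px=c['pixels'],R=c['R'],t=c['t'],K=c['K'])
    print(n, 'campos',np.round(-c['R'].T@c['t'],3))
    for th in ['cupboard','door_panel','wax_slab','pin_tin','steel_rib','plaster_blank_1','brush_wide']:
        for r in manip.masks_of(n,th)[:4]:
            m=r['mask']&(c['depth']>0); P=W[m]
            print(th,round(r['p'],2),np.round(r['bbox']).tolist(),np.round(np.median(P,0),3) if len(P) else None, np.round(np.percentile(P,[2,98],axis=0),3).tolist() if len(P) else '')
E
```

```text
{'clock': 0.0, 'joint_pos': [-0.023, 0.333, -0.065, 1.461, 0.022, 1.35, -0.089], 'joint_velocities': [-0.0, -0.0, 0.001, 0.002, 0.0, -0.001, 0.0], 'tau': [0.0, -62.545, 0.05, -39.161, 0.016, 0.01, -0.0], 'position': [0.625, -0.0, 0.231], 'ee_rot': [0.5, -0.5, 0.5, -0.5], 'ft_force': [0.836, -0.189, -0.393], 'torque': [0.001, -0.045, 0.002], 'grip_width': 1.004}
scene campos [-0.248  0.505  0.986]
cupboard 0.6 [257.0, 141.0, 364.0, 221.0] [0.667 0.014 0.14 ] [[0.599, -0.165, 0.01], [0.789, 0.182, 0.205]]
door_panel 0.92 [316.0, 161.0, 367.0, 212.0] [ 0.608 -0.072  0.106] [[0.597, -0.166, 0.011], [0.626, 0.013, 0.182]]
wax_slab 0.98 [230.0, 222.0, 261.0, 247.0] [0.63  0.295 0.024] [[0.582, 0.242, 0.008], [0.691, 0.346, 0.028]]
wax_slab 0.88 [388.0, 195.0, 424.0, 219.0] [ 0.483 -0.284  0.023] [[0.432, -0.341, 0.001], [0.543, -0.239, 0.029]]
wax_slab 0.66 [340.0, 213.0, 378.0, 238.0] [ 0.479 -0.071  0.024] [[0.448, -0.124, 0.008], [0.524, -0.022, 0.029]]
wax_slab 0.4 [221.0, 262.0, 236.0, 288.0] [0.519 0.411 0.009] [[0.478, 0.383, -0.001], [0.57, 0.438, 0.013]]
pin_tin 0.66 [202.0, 247.0
[... 1716 characters left out ...]
6, 0.115, 0.205]]
door_panel 0.77 [294.0, 158.0, 332.0, 363.0] [ 0.622 -0.024  0.179] [[0.611, -0.094, 0.033], [0.633, 0.015, 0.181]]
door_panel 0.67 [293.0, 155.0, 340.0, 364.0] [ 0.623 -0.023  0.179] [[0.612, -0.093, 0.046], [0.633, 0.015, 0.181]]
wax_slab 0.74 [215.0, 353.0, 250.0, 377.0] [ 0.519 -0.24   0.017] [[0.5, -0.251, 0.003], [0.534, -0.233, 0.025]]
wax_slab 0.63 [153.0, 189.0, 239.0, 286.0] [ 0.499 -0.061  0.023] [[0.455, -0.12, 0.008], [0.534, -0.021, 0.025]]
brush_wide 0.76 [10.0, 1.0, 43.0, 110.0] [0.345 0.109 0.011] [[0.326, 0.067, 0.004], [0.357, 0.158, 0.014]]
brush_wide 0.25 [294.0, 155.0, 331.0, 365.0] [ 0.622 -0.025  0.179] [[0.611, -0.095, 0.021], [0.633, 0.015, 0.181]]
```

```bash
python3 - <<'E'
import cv2
a=cv2.imread('pics/scene0.png'); cv2.imwrite('pics/scene0z.png',cv2.resize(a[110:310,180:440],None,fx=3,fy=3)[:600,:800])
a=cv2.imread('pics/side0.png'); cv2.imwrite('pics/side0z.png',cv2.resize(a[140:340,250:510],None,fx=3,fy=3)[:600,:800])
E
```

```text
(no output)
```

View pics/scene0z.png

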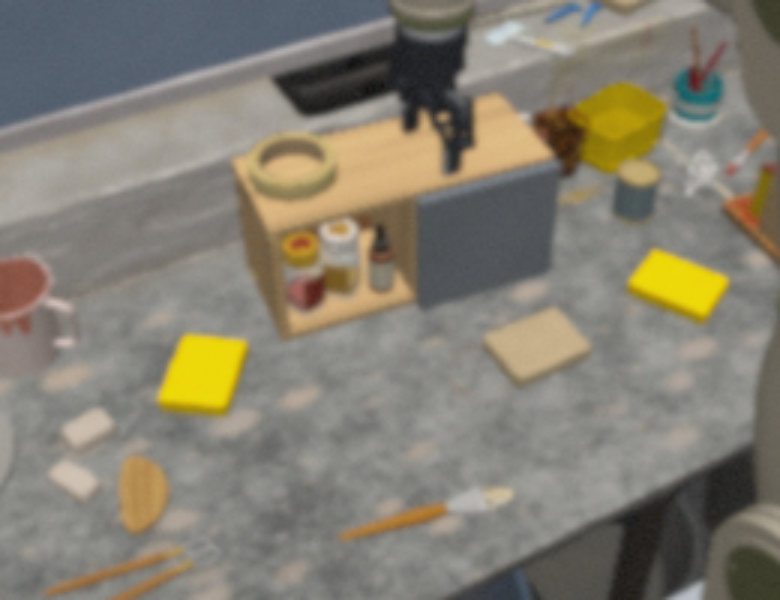

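View pics/side0z.png

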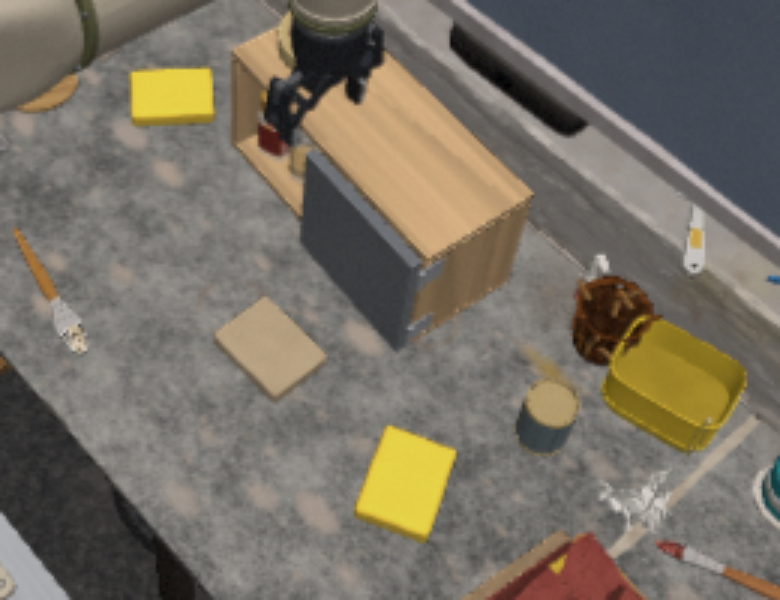

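View pics/wrist0.png

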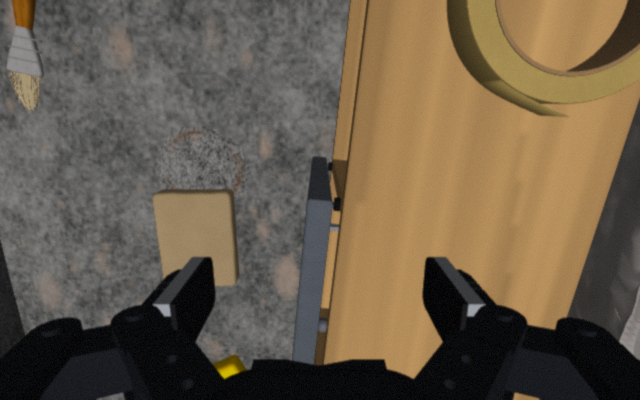

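The ivory (tan) slab lies in front of the door at scene-crop (537,345) and side-crop (270,347). The two bright yellow blocks are look-alikes. The door's free edge is at its left end, next to the jar bay. I'll fit the geometry next.

```bash
python3 - <<'E'
from h import *
for n in ['scene','side','wrist']:
    z=np.load(n+'0.npz'); W=z['W']; d=z['d']; px=z['px'].astype(int)
    hsv=cv2.cvtColor(z['px'],cv2.COLOR_BGR2HSV)
    ok=(d>0)
    # slab top
    m=ok&(W[...,2]>.019)&(W[...,2]<.034)&(W[...,0]>.42)&(W[...,0]<.56)&(W[...,1]>-.16)&(W[...,1]<.02)
    print(n,'slab n',m.sum(),'z',np.median(W[m][:,2]),'bgr',np.median(px[m],0)); r=cv2.minAreaRect(W[m][:,:2].astype(np.float32)*1000); print(r, np.round(cv2.boxPoints(r)).tolist())
    # cupboard top
    m=ok&(np.abs(W[...,2]-.18)<.006)&(W[...,0]>.55)&(W[...,0]<.82)&(np.abs(W[...,1])<.25)
    P=W[m]; wood=hsv[m][:,1]>70
    for nm,s in (('wood',wood),('grey',~wood)):
        if s.sum()>20:
            r=cv2.minAreaRect(P[s][:,:2].astype(np.float32)*1000); print(nm,s.sum(),np.median(P[s][:,2]),r,np.round(cv2.boxPoints(r)).tolist())
    # door face
    m=ok&(W[...,2]>.03)&(W[...,2]<.165)&(W[...,0]>.57)&(W[...,0]<.66)&(W[...,1]>-.16)&(W[...,1]<.0)&(hsv[...,1]<90)
    P=W[m]
    if len(P)>50:
        A=np.c_[P[:,1],np.ones(len(P))]; c,*_=np.linalg.lstsq(A,P[:,0],rcond=None)
        k=np.abs(A@c-P[:,0])<.006; c,*_=np.linalg.lstsq(A[k],P[k,0],rcond=None); print('face x=a*y+b',c,k.sum())
E
```

```text
scene slab n 492 z 0.024382391147641312 bgr [138. 174. 196.]
((487.6385192871094, -74.70176696777344), (84.57447814941406, 106.91815185546875), 1.3996846675872803) [[444.0, -22.0], [447.0, -129.0], [531.0, -127.0], [529.0, -20.0]]
wood 1932 0.18031454133585761 ((709.9226684570312, -1.11834716796875), (360.7674560546875, 155.2812042236328), 84.23434448242188) [[615.0, -173.0], [769.0, -188.0], [805.0, 171.0], [651.0, 186.0]]
grey 210 0.17995772843319138 ((697.7801513671875, 0.3669891357421875), (361.8598937988281, 173.38804626464844), 83.54048156738281) [[591.0, -170.0], [764.0, -189.0], [804.0, 170.0], [632.0, 190.0]]
face x=a*y+b [0.10214966 0.61528555] 1075
side slab n 580 z 0.023263726256363217 bgr [129. 160. 181.]
((489.6226806640625, -77.08760070800781), (82.57810974121094, 108.7642593383789), 0.07872966676950455) [[448.0, -23.0], [448.0, -132.0], [531.0, -131.0], [531.0, -23.0]]
wood 2697 0.17919804510314713 ((711.7453002929688, -2.550048828125), (360.19134521484375, 154.87928771972656), 84.0076904296875) [[616.0, -174.0], [770.0, -190.0], [808.0, 168.0], [654.0, 185.0]]
grey 2
[... 198 characters left out ...]
=a*y+b [0.09868298 0.6162774 ] 766
wrist slab n 5880 z 0.0234333723531643 bgr [ 98. 132. 154.]
((493.2176818847656, -74.43006896972656), (82.15448760986328, 106.54371643066406), 0.10260150581598282) [[452.0, -21.0], [452.0, -128.0], [534.0, -128.0], [534.0, -21.0]]
wood 75948 0.17976773414218186 ((711.1141357421875, 0.8004913330078125), (244.5537567138672, 157.2799835205078), 83.93610382080078) [[620.0, -112.0], [776.0, -129.0], [802.0, 114.0], [646.0, 131.0]]
grey 3970 0.1795549337080936 ((623.9757080078125, -41.729190826416016), (112.90789794921875, 20.83289337158203), 84.21465301513672) [[608.0, -97.0], [629.0, -99.0], [640.0, 13.0], [619.0, 15.0]]
face x=a*y+b [0.13520872 0.64032477] 173
```

arm_command(commands=[[[-3,-3,0,0,0,0],[-6,-7,0,0,0,0],[-10,-11,0,0,0,0],[-13,-15,0,0,0,0],[-13.5,-17.5,0,0,0,0],[-13.5,-17.5,-4,0,0,0],[-13.5,-17.5,-8,0,0,0],[-13.5,-17.5,-12,0,0,0],[-13.5,-17.5,-16,0,0,0],[-13.5,-17.5,-19,0,0,0],[-13.5,-17.5,-20.5,0,0,0],[-13.5,-17.5,-21.5,0,0,0],[-13.5,-17.5,-22,0,0,0],[-13.5,-17.5,-22,0,0,0]]], claw=4.5, newtons=40)

```text
clock: 2.6
position: [0.4902, -0.175, 0.0114]
ee_rot: [-0.5, 0.5, -0.5, 0.5]
ft_force: [-0.6, -0.2, 0.0]
grip_width: 0.527
```

```bash
python3 - <<'E'
from h import *
o=manip.get_obs(); print(o['clock'],np.round(o['position'],4),np.round(o['ee_rot'],3),np.round(o['ft_force'],1),o['grip_width'])
c=cam('side');cv2.imwrite('pics/side1.png',cv2.resize(c['pixels'][140:340,250:510],None,fx=3,fy=3)[:600,:800])
E
```

```text
2.6 [ 0.4902 -0.175   0.0114] [-0.5  0.5 -0.5  0.5] [-0.6 -0.2  0. ] 0.5271828151008101
```

View pics/side1.png

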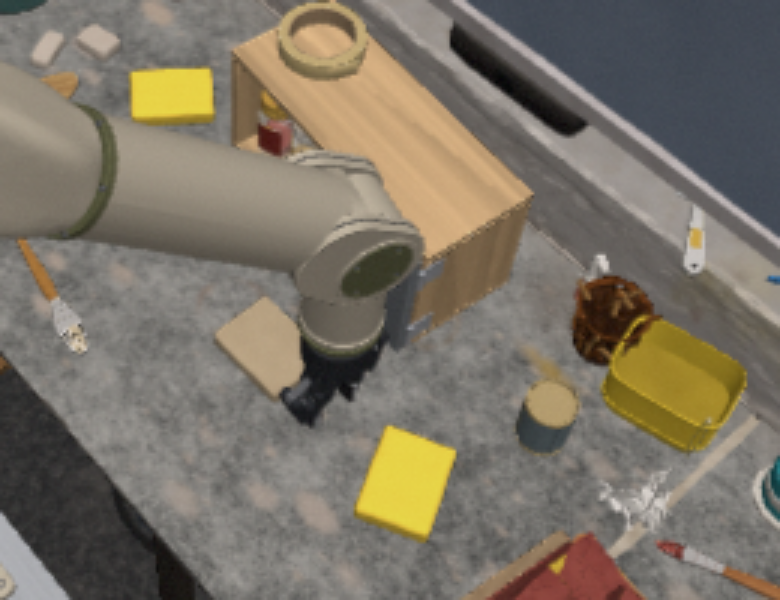

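The fingers stand low and clear to the right of the slab (crop ~(300,400)). I'll push in +y with both fingers.

arm_command(commands=[[[0,0,-0.3,0,0,0],[0,1,-0.4,0,0,0],[0,2,-0.4,0,0,0],[0,3,-0.4,0,0,0],[0,3.7,-0.4,0,0,0],[0,4.4,-0.4,0,0,0],[0,5.2,-0.4,0,0,0],[0,6.2,-0.4,0,0,0],[0,7.2,-0.4,0,0,0],[0,8.2,-0.4,0,0,0],[0,9.2,-0.4,0,0,0],[0,10.2,-0.4,0,0,0],[0,11.2,-0.4,0,0,0],[0,12.2,-0.4,0,0,0],[0,13,-0.4,0,0,0],[0,13,-0.4,0,0,0]]])

```text
clock: 4.25
position: [0.4899, -0.0432, 0.0072]
ee_rot: [-0.5, 0.5, -0.499, 0.501]
ft_force: [-0.5, 0.1, 0.5]
grip_width: 0.527
```

```bash
cat > slab.py <<'E'
from h import *
import sys
t=sys.argv[1]
for n in ['scene','side']:
    c=cam(n); W=cloud(c); x0,y0=(180,110) if n=='scene' else (250,140)
    cv2.imwrite(f'pics/{n}{t}.png',cv2.resize(c['pixels'][y0:y0+200,x0:x0+260],None,fx=3,fy=3)[:600,:780])
    for r in manip.masks_of(n,'wax_slab')[:5]:
        m=r['mask']&(c['depth']>0)&(W[...,2]>.017)&(W[...,2]<.035)
        if m.sum()<30: continue
        P=W[m]; md=np.median(P,0)
        q=cv2.minAreaRect(P[:,:2].astype(np.float32)*1000)
        print(n,round(r['p'],2),np.median(c['pixels'][m],0),np.round(md,3),np.round(q[0]),np.round(q[1]),round(q[2],1),np.round(cv2.boxPoints(q)).tolist())
E
python3 slab.py 2
```

```text
scene 0.87 [ 10. 216. 237.] [ 0.486 -0.288  0.024] [ 488. -290.] [109.  92.] 26.5 [[419.0, -273.0], [460.0, -356.0], [557.0, -307.0], [516.0, -225.0]]
scene 0.77 [ 10. 216. 237.] [0.637 0.293 0.024] [641. 290.] [ 81. 110.] 54.4 [[572.0, 289.0], [662.0, 225.0], [709.0, 291.0], [620.0, 355.0]]
scene 0.74 [139. 175. 197.] [0.485 0.025 0.024] [488.  24.] [ 84. 107.] 1.1 [[446.0, 76.0], [448.0, -30.0], [531.0, -29.0], [529.0, 78.0]]
scene 0.44 [88. 86. 82.] [ 0.613 -0.019  0.027] [613. -24.] [85. 21.] 71.0 [[589.0, -61.0], [609.0, -68.0], [637.0, 13.0], [617.0, 20.0]]
side 0.96 [ 71. 211. 232.] [ 0.489 -0.295  0.023] [ 491. -293.] [111.  81.] 27.4 [[424.0, -282.0], [461.0, -355.0], [559.0, -304.0], [522.0, -232.0]]
side 0.85 [131. 161. 183.] [0.479 0.042 0.023] [486.  39.] [70. 72.] 87.3 [[448.0, 5.0], [520.0, 2.0], [524.0, 72.0], [451.0, 75.0]]
side 0.45 [ 71. 210. 232.] [0.667 0.304 0.024] [665. 304.] [34. 79.] 50.5 [[624.0, 316.0], [685.0, 265.0], [707.0, 292.0], [646.0, 342.0]]
```

View pics/scene2.png

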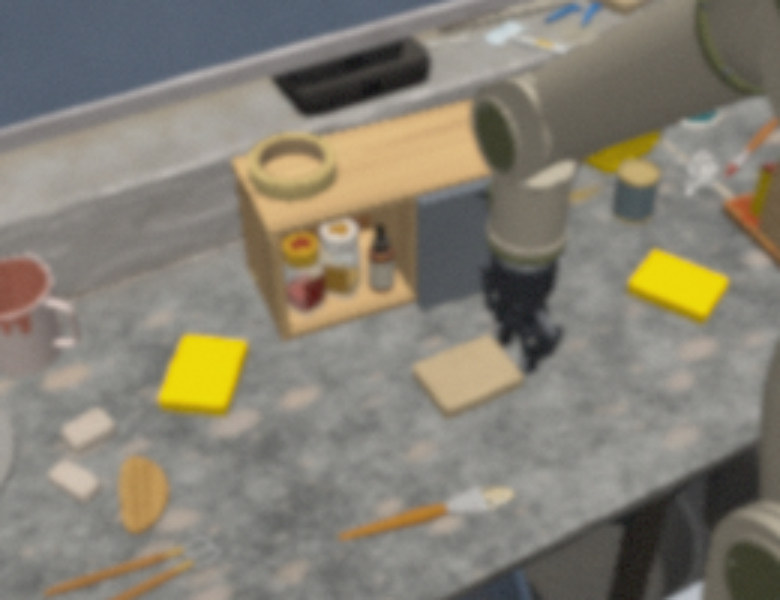

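The slab slid straight to y −30…+77 mm. I'll push it 8 cm more, then back off and rise.

arm_command(commands=[[[0,0.6,0,0,0,0],[0,1.4,0,0,0,0],[0,2.4,0,0,0,0],[0,3.4,0,0,0,0],[0,4.4,0,0,0,0],[0,5.4,0,0,0,0],[0,6.4,0,0,0,0],[0,7.3,0,0,0,0],[0,8,0,0,0,0],[0,8,0,0,0,0],[0,7,0,0,0,0],[0,5,0,0,0,0],[0,5,3,0,0,0],[0,5,7,0,0,0],[0,4,11,0,0,0],[0,3.2,14.3,0,0,0],[0,3.2,14.3,0,0,0]]])

```text
clock: 6.15
position: [0.4926, -0.0153, 0.1551]
ee_rot: [0.497, -0.499, 0.503, -0.501]
ft_force: [0.1, 0.0, -0.5]
grip_width: 0.528
```

```bash
python3 slab.py 3; python3 - <<'E'
from h import *
c=cam('wrist'); cv2.imwrite('pics/wrist3.png',c['pixels'])
print(manip.get_obs()['position'],manip.get_obs()['clock'])
E
```

```text
scene 0.77 [ 10. 218. 238.] [ 0.484 -0.286  0.024] [ 488. -290.] [107.  85.] 28.5 [[421.0, -278.0], [461.0, -353.0], [555.0, -302.0], [515.0, -227.0]]
scene 0.69 [141. 178. 200.] [0.485 0.105 0.024] [487. 101.] [110.  83.] 89.4 [[445.0, 47.0], [528.0, 46.0], [529.0, 155.0], [446.0, 156.0]]
scene 0.57 [ 10. 218. 238.] [0.637 0.291 0.024] [640. 289.] [ 81. 111.] 55.0 [[571.0, 288.0], [662.0, 224.0], [709.0, 291.0], [618.0, 354.0]]
side 0.8 [129. 160. 181.] [0.482 0.101 0.023] [486. 100.] [110.  80.] 86.6 [[443.0, 47.0], [523.0, 43.0], [529.0, 152.0], [450.0, 157.0]]
side 0.8 [ 70. 209. 230.] [ 0.489 -0.295  0.023] [ 490. -294.] [110.  79.] 27.3 [[424.0, -284.0], [460.0, -354.0], [557.0, -304.0], [521.0, -234.0]]
side 0.64 [ 69. 208. 230.] [0.62  0.272 0.023] [617. 277.] [38. 73.] 50.8 [[576.0, 285.0], [633.0, 239.0], [657.0, 268.0], [600.0, 315.0]]
[ 0.48917996 -0.01315567  0.14901105] 6.4
```

View pics/wrist3.png

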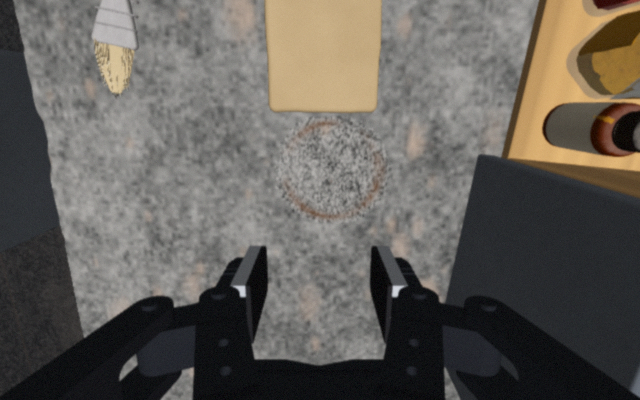

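View pics/scene3.png

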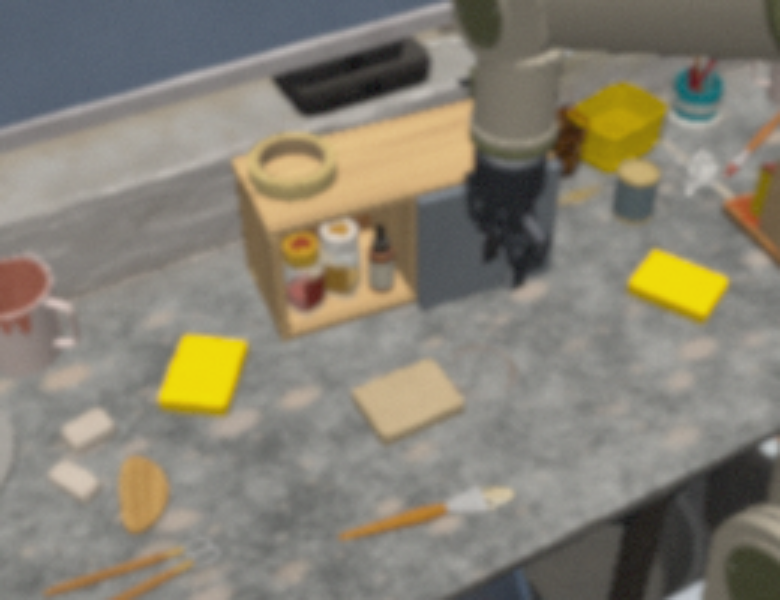

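The slab is at y 46…156 mm, and its nearest corner is about 236 mm from the hinge against a swing radius of 187 mm. It is clear. Next I close the fingers and turn the tool so its narrow side faces the door.

arm_command(commands=[[[0,0,0,0,0,8.4],[0,0,0,0,0,16.8],[0,0,0,0,0,25.2],[0,0,0,0,0,33.6],[0,0,0,0,0,42],[0,0,0,0,0,50.4],[0,0,0,0,0,58.8],[0,0,0,0,0,67.2],[0,0,0,0,0,75.6],[0,0,0,0,0,84],[2,0,-0.5,0,0,84],[4,0,-1,0,0,84],[6,0,-1,0,0,84],[7.5,0,-1,0,0,84],[7.5,0,-1,0,0,84]]], claw=0)

```text
clock: 7.9
position: [0.5655, -0.0127, 0.1387]
ee_rot: [-0.706, 0.038, -0.036, 0.706]
ft_force: [-0.9, 0.2, 0.1]
grip_width: 0.002
```

```bash
cat > look.py <<'E'
from h import *
import sys
t=sys.argv[1]
o=manip.get_obs(); print(o['clock'],np.round(o['position'],4),np.round(o['ee_rot'],3),np.round(o['ft_force'],1),round(o['grip_width'],2),np.round(o['joint_pos'],2))
for n,x0,y0 in (('scene',180,110),('side',250,140)):
    c=cam(n); cv2.imwrite(f'pics/{n}{t}.png',cv2.resize(c['pixels'][y0:y0+200,x0:x0+260],None,fx=3,fy=3)[:600,:780])
c=cam('wrist'); cv2.imwrite(f'pics/wrist{t}.png',c['pixels'])
E
python3 look.py 4
```

```text
7.9 [ 0.5655 -0.0127  0.1387] [-0.706  0.038 -0.036  0.706] [-0.9  0.2  0.1] 0.0 [ 0.03  0.28 -0.11  1.73  0.03  1.14  1.38]
```

View pics/wrist4.png

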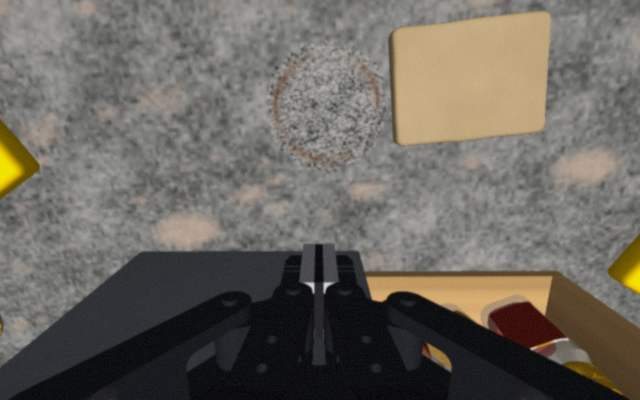

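View pics/scene4.png

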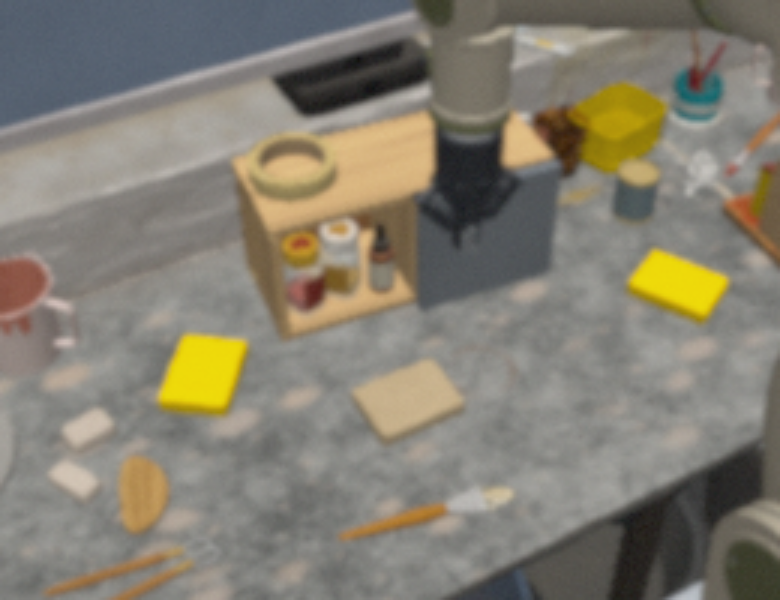

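The closed fingers stand in front of the door by the free edge (scene-crop ~(460,235)). I'll approach slowly and watch the force.

arm_command(commands=[[[1,0.1,0,0,0,0],[2,0.1,0,0,0,0],[2.7,0.1,0,0,0,0],[3,0.1,0,0,0,0],[3.2,0.1,0,0,0,0],[3.4,0.1,0,0,0,0],[3.5,0.1,0,0,0,0],[3.6,0.1,0,0,0,0],[3.6,0.1,0,0,0,0]]])

```text
clock: 8.95
position: [0.601, -0.012, 0.1403]
ee_rot: [-0.706, 0.037, -0.037, 0.706]
ft_force: [-0.6, 0.3, 0.3]
grip_width: 0.002
```

arm_command(commands=[[[0.1,0,0,0,0,0],[0.2,0,0,0,0,0],[0.3,0,0,0,0,0],[0.3,0,0,0,0,0]]])

```text
clock: 9.35
position: [0.6038, -0.012, 0.1403]
ee_rot: [-0.706, 0.037, -0.037, 0.706]
ft_force: [-1.8, 0.2, 1.1]
grip_width: -0.002
```

arm_command(commands=[[[0.1,0,0,0,0,0],[0.2,0,0,0,0,0],[0.2,0,0,0,0,0]]])

```text
clock: 9.65
position: [0.606, -0.012, 0.1403]
ee_rot: [-0.706, 0.037, -0.037, 0.706]
ft_force: [-2.7, -0.1, 1.1]
grip_width: -0.002
```

arm_command(commands=[[[0.1,0,0,0,0,0],[0.2,0,0,0,0,0],[0.2,0,0,0,0,0]]])

```text
clock: 9.95
position: [0.6082, -0.012, 0.1403]
ee_rot: [-0.706, 0.037, -0.037, 0.706]
ft_force: [-0.8, -0.6, -0.3]
grip_width: 0.003
```

arm_command(commands=[[[0.1,0,0,0,0,0],[0.2,0,0,0,0,0],[0.2,0,0,0,0,0]]])

```text
clock: 10.25
position: [0.6089, -0.012, 0.1401]
ee_rot: [0.706, -0.038, 0.036, -0.706]
ft_force: [-8.1, -0.5, 2.8]
grip_width: -0.001
```

Firm stop reached (8 N, 1.3 mm short of the command). Backing away.

arm_command(commands=[[[-0.5,0,0,0,0,0],[-1,0,0,0,0,0],[-2,0,0,0,0,0],[-3,0,0,0,0,0],[-4,0,0,0,0,0],[-5.5,0,0,0,0,0],[-7,0,0,0,0,0],[-9,0,0,0,0,0],[-11,0,0,0,0,0],[-11,0,0,0,0,0],[-11,0,0,0,0,0]]])

```text
clock: 11.35
position: [0.5, -0.012, 0.1408]
ee_rot: [-0.706, 0.037, -0.037, 0.706]
ft_force: [0.2, 0.5, 0.2]
grip_width: -0.004
```

```bash
python3 look.py 5; python3 - <<'E'
from h import *
c=cam('side');W=cloud(c)
for r in manip.masks_of('side','door_panel')[:1]:
    m=r['mask']&(c['depth']>0)&(np.abs(W[...,2]-.18)<.008); print(m.sum(),cv2.boxPoints(cv2.minAreaRect(W[m][:,:2].astype(np.float32)*1000)))
E
```

```text
11.35 [ 0.5    -0.012   0.1408] [-0.706  0.037 -0.037  0.706] [0.2 0.5 0.2] -0.0 [ 0.04  0.14 -0.12  1.9   0.02  1.11  1.38]
271 [[ 539.76337      -5.663989  ]
 [ 594.56525    -179.33012   ]
 [ 614.5605     -173.02046   ]
 [ 559.7586        0.64567566]]
```

View pics/side5.png

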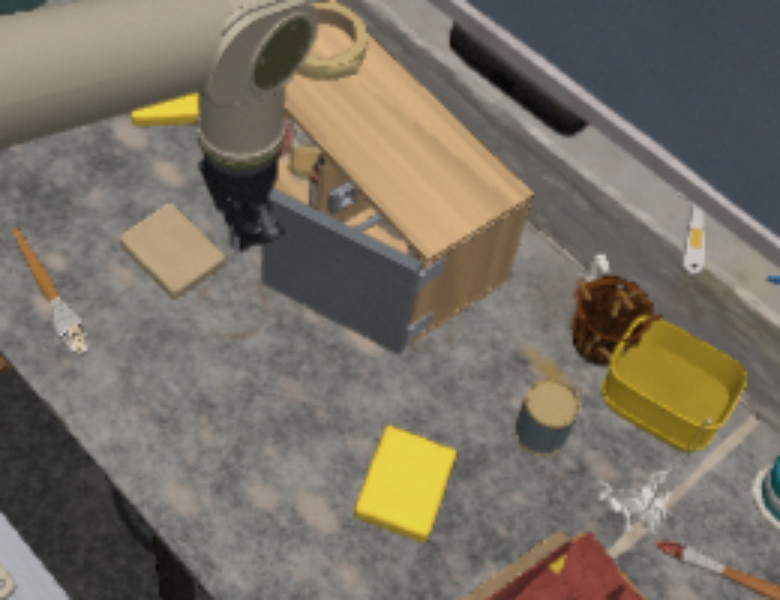

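View pics/wrist5.png

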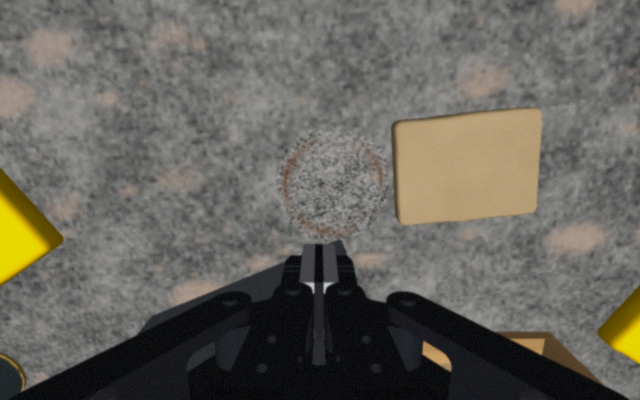

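The door stands ajar, with the free edge's inner corner at (0.559, 0.001), about 0.4 rad. I'll go over the top and lower the finger behind the free edge.

arm_command(commands=[[[0,0,3,0,0,0],[0,0,6,0,0,0],[0,0,8,0,0,0],[3,0.5,8,0,0,0],[6,1,8,0,0,0],[8.5,1.2,8,0,0,0],[9.6,1.4,8,0,0,0],[9.6,1.4,8,0,0,0],[9.6,1.4,6,0,0,0],[9.6,1.4,4,0,0,0],[9.6,1.4,2.5,0,0,0],[9.6,1.4,1,0,0,0],[9.6,1.4,1,0,0,0]]])

```text
clock: 12.9
position: [0.5946, 0.0019, 0.1483]
ee_rot: [0.706, -0.038, 0.036, -0.706]
ft_force: [-0.4, -0.1, -0.2]
grip_width: 0.002
```

```bash
python3 look.py 6
```

```text
12.9 [0.5946 0.0019 0.1483] [ 0.706 -0.038  0.036 -0.706] [-0.4 -0.1 -0.2] 0.0 [ 0.01  0.33 -0.11  1.64  0.04  1.17  1.36]
```

View pics/scene6.png

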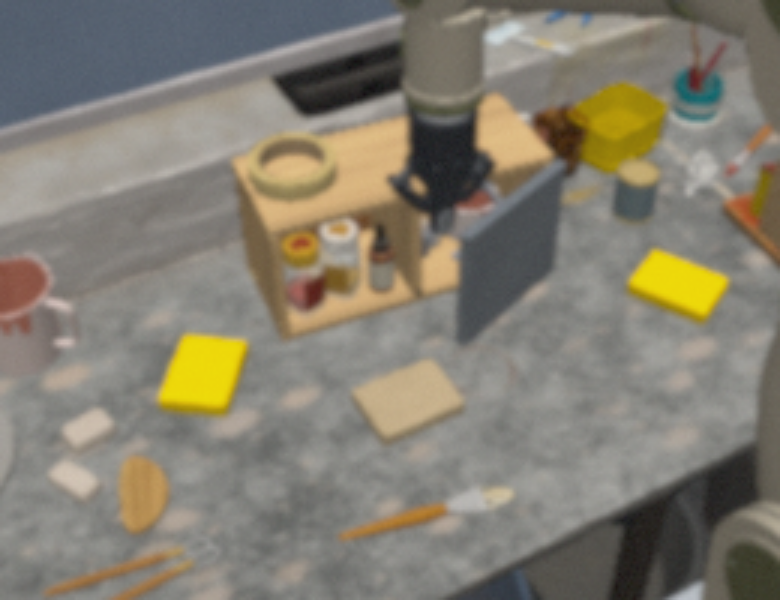

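View pics/wrist6.png

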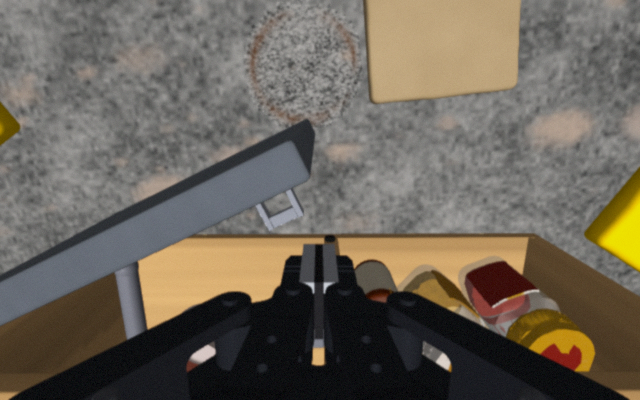

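View pics/side6.png

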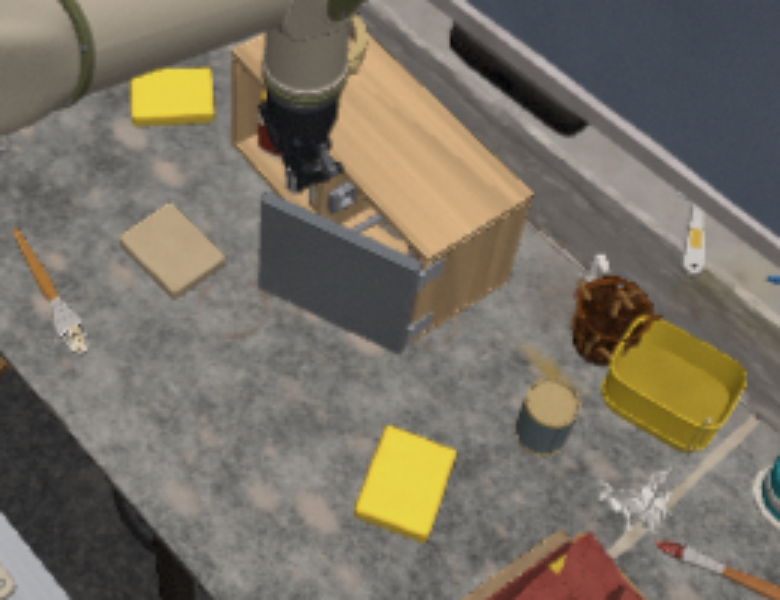

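The finger is behind the free edge (wrist (320,250); door edge at (305,140)). Next I compute the arc.

```bash
python3 - <<'E'
import numpy as np
H=np.array([.6134,-.173]);b=np.array([.596,.002])
for th in list(np.arange(.35,1.71,.075)):
    f=np.deg2rad(84.3)+th; p=H+.172*np.array([np.cos(f),np.sin(f)])+.016*np.array([np.sin(f),-np.cos(f)])
    print(round(th,3),np.round((p-b)*100,1))
E
```

```text
0.35 [-1.  -0.4]
0.425 [-2.2 -0.7]
0.5 [-3.5 -1. ]
0.575 [-4.7 -1.5]
0.65 [-5.9 -2. ]
0.725 [-7.  -2.6]
0.8 [-8.1 -3.3]
0.875 [-9.2 -4.1]
0.95 [-10.1  -5. ]
1.025 [-11.   -5.9]
1.1 [-11.9  -6.9]
1.175 [-12.6  -7.9]
1.25 [-13.3  -9. ]
1.325 [-13.9 -10.2]
1.4 [-14.4 -11.4]
1.475 [-14.8 -12.6]
1.55 [-15.1 -13.8]
1.625 [-15.4 -15.1]
1.7 [-15.5 -16.4]
```

arm_command(commands=[[[-0.6,-0.2,0,0,0,0],[-1.2,-0.4,0,0,0,0],[-1.8,-0.6,0,0,0,0],[-2.6,-0.8,0,0,0,0],[-3.5,-1,0,0,0,0],[-4.7,-1.5,0,0,0,0],[-5.9,-2,0,0,0,0],[-7,-2.6,0,0,0,0],[-7,-2.6,0,0,0,0]]])

```text
clock: 13.95
position: [0.5247, -0.0251, 0.1505]
ee_rot: [0.706, -0.038, 0.037, -0.706]
ft_force: [-0.5, 0.6, -0.2]
grip_width: 0.001
```

```bash
python3 look.py 7
```

```text
13.95 [ 0.5247 -0.0251  0.1505] [ 0.706 -0.038  0.037 -0.706] [-0.5  0.6 -0.2] 0.0 [ 0.06  0.18 -0.11  1.82  0.02  1.14  1.41]
```

View pics/wrist7.png

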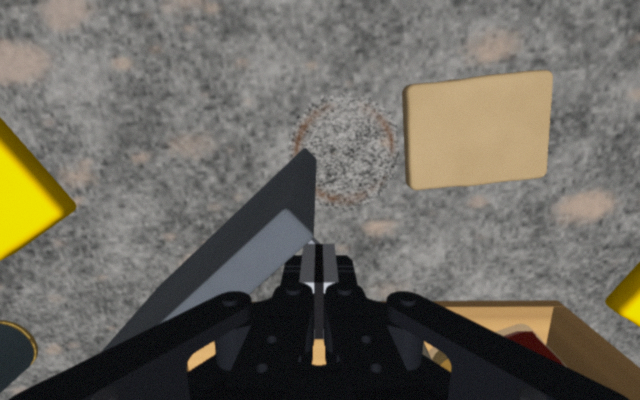

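View pics/scene7.png

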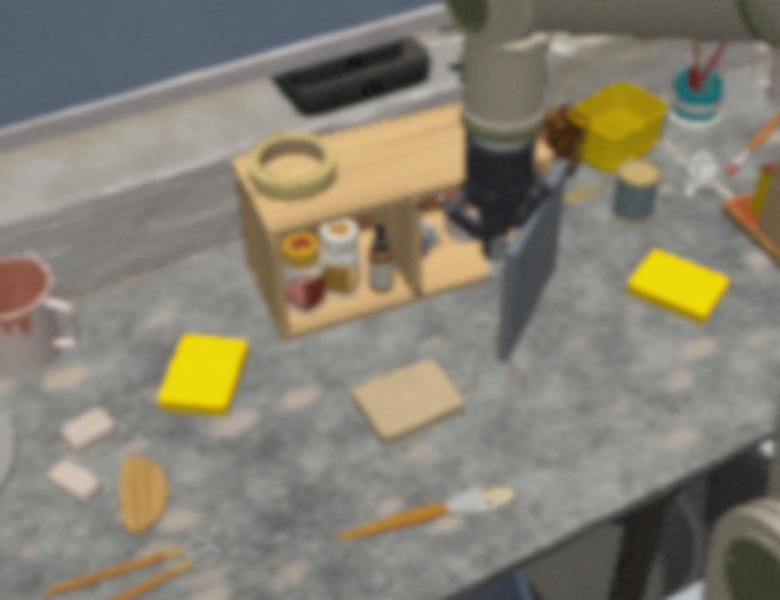

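The door is following at about 0.75 rad. Continuing the arc.

arm_command(commands=[[[-1.1,-0.7,0,0,0,0],[-2.2,-1.5,0,0,0,0],[-3.1,-2.4,0,0,0,0],[-4,-3.3,0,0,0,0],[-4.9,-4.3,0,0,0,0],[-5.6,-5.3,0,0,0,0],[-6.3,-6.4,0,0,0,0],[-6.9,-7.6,0,0,0,0],[-7.4,-8.8,0,0,0,0],[-7.8,-10,0,0,0,0],[-8.1,-11.2,0,0,0,0],[-8.4,-12.5,0,0,0,0],[-8.5,-13.8,0,0,0,0],[-8.5,-13.8,0,0,0,0]]])

```text
clock: 15.5
position: [0.4405, -0.1642, 0.1502]
ee_rot: [0.706, -0.038, 0.038, -0.706]
ft_force: [0.1, 0.6, -0.5]
grip_width: -0.002
```

```bash
python3 look.py 8
```

```text
15.5 [ 0.4405 -0.1642  0.1502] [ 0.706 -0.038  0.038 -0.706] [ 0.1  0.6 -0.5] -0.0 [ 0.24  0.06  0.02  1.96 -0.    1.12  1.72]
```

View pics/wrist8.png

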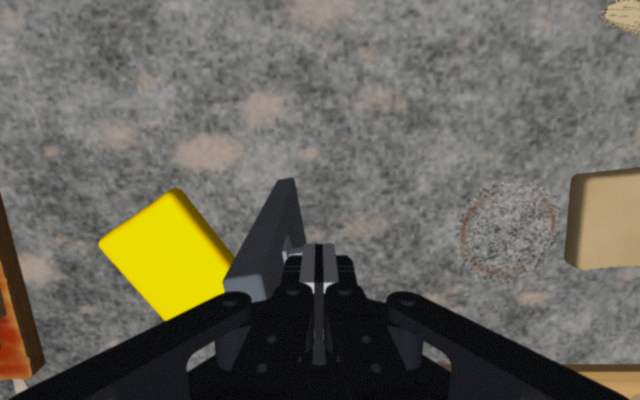

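View pics/scene8.png

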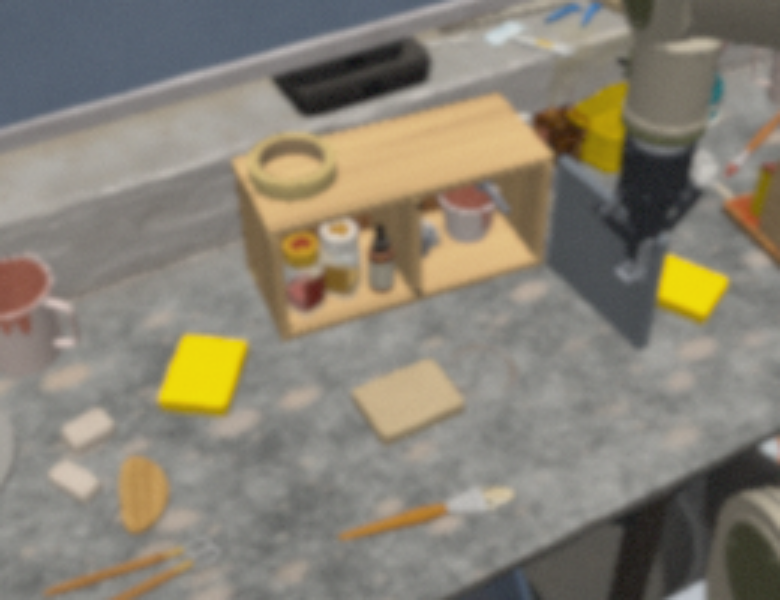

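The door is wide open and the right half of the cupboard is accessible. I'll withdraw away from the door (+y), then up.

arm_command(commands=[[[0,0.5,0,0,0,0],[0,1.5,0,0,0,0],[0,3,0,0,0,0],[0,4.5,0,0,0,0],[0,6,0,0,0,0],[0,7,3,0,0,0],[0,8,7,0,0,0],[0,9,11,0,0,0],[0,10,14,0,0,0],[0,10,14,0,0,0],[0,10,14,0,0,0]]])

```text
clock: 16.75
position: [0.4411, -0.061, 0.2905]
ee_rot: [0.706, -0.036, 0.037, -0.706]
ft_force: [-0.3, -0.1, -1.5]
grip_width: -0.001
```

```bash
python3 look.py 9; python3 slab.py 9b; python3 - <<'E'
from h import *
for n in ('scene','side'):
    c=cam(n);W=cloud(c)
    for th in ['door_panel','pin_tin','steel_rib','plaster_blank_1','brush_wide']:
      for r in manip.masks_of(n,th)[:2]:
        m=r['mask']&(c['depth']>0)
        print(n,th,round(r['p'],2),np.round(np.median(W[m],0),3))
        if th=='door_panel':
            m&=(np.abs(W[...,2]-.18)<.008)
            if m.sum()>10: print(m.sum(),np.round(cv2.boxPoints(cv2.minAreaRect(W[m][:,:2].astype(np.float32)*1000))).tolist())
E
```

```text
16.75 [ 0.4411 -0.061   0.2905] [ 0.706 -0.036  0.037 -0.706] [-0.3 -0.1 -1.5] -0.0 [ 0.13 -0.09 -0.09  1.81 -0.01  1.42  1.51]
scene 0.96 [ 10. 216. 237.] [0.636 0.292 0.024] [642. 290.] [ 80. 113.] 53.2 [[573.0, 292.0], [664.0, 224.0], [712.0, 288.0], [621.0, 356.0]]
scene 0.75 [ 10. 215. 236.] [ 0.471 -0.296  0.024] [ 477. -297.] [81. 87.] 27.8 [[421.0, -277.0], [461.0, -354.0], [533.0, -317.0], [492.0, -240.0]]
scene 0.73 [139. 175. 197.] [0.485 0.105 0.024] [487. 103.] [106.  85.] 89.7 [[444.0, 50.0], [529.0, 49.0], [530.0, 156.0], [445.0, 156.0]]
side 0.92 [127. 157. 178.] [0.488 0.098 0.023] [489.  99.] [ 81. 109.] 0.2 [[448.0, 153.0], [449.0, 44.0], [530.0, 44.0], [529.0, 154.0]]
side 0.8 [ 68. 205. 228.] [0.624 0.3   0.023] [627. 301.] [89. 65.] 55.7 [[575.0, 282.0], [629.0, 246.0], [679.0, 319.0], [625.0, 356.0]]
side 0.65 [ 69. 205. 228.] [ 0.488 -0.295  0.023] [ 491. -294.] [107.  81.] 26.9 [[425.0, -282.0], [462.0, -354.0], [557.0, -306.0], [520.0, -233.0]]
side 0.23 [70. 68. 66.] [ 0.515 -0.192  0.025] [ 519. -193.] [ 13. 184.] 89.8 [[427.0, -199.0], [611.0, -200.0], [611.0, -186.0], [427.0, -186.0]]
scene door_panel 0.79 [ 0.501 -0.179  0.1  ]
141 [[423.0, -178.0], [424.0, -197.0], [550.0, -192.0], [549.0, -173.0]]
scene door_panel 0.37 [ 0.5   -0.179  0.1  ]
150 [[423.0, -180.0], [425.0, -199.0], [550.0, -190.0], [549.0, -171.0]]
scene pin_tin 0.54 [ 0.637 -0.339  0.063]
scene steel_rib 0.89 [0.519 0.411 0.01 ]
scene plaster_blank_1 0.58 [ 0.504 -0.179  0.097]
scene plaster_blank_1 0.47 [0.566 0.468 0.013]
scene brush_wide 0.68 [0.343 0.138 0.012]
scene brush_wide 0.65 [ 0.505 -0.179  0.097]
side door_panel 0.61 [ 0.51  -0.191  0.12 ]
264 [[426.0, -182.0], [427.0, -199.0], [610.0, -190.0], [609.0, -172.0]]
side pin_tin 0.61 [ 0.64  -0.349  0.066]
side steel_rib 0.49 [ 0.512 -0.191  0.119]
side brush_wide 0.63 [0.342 0.116 0.011]
```

View pics/side9.png

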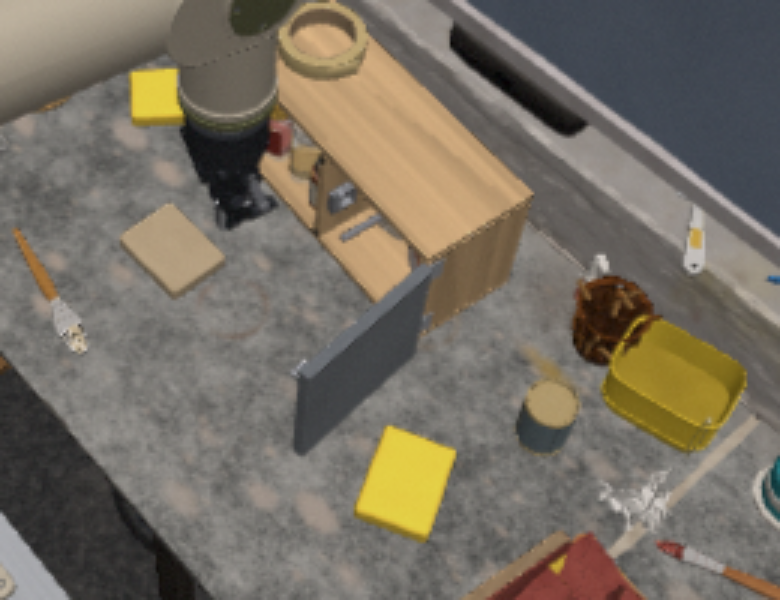

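View pics/scene9.png

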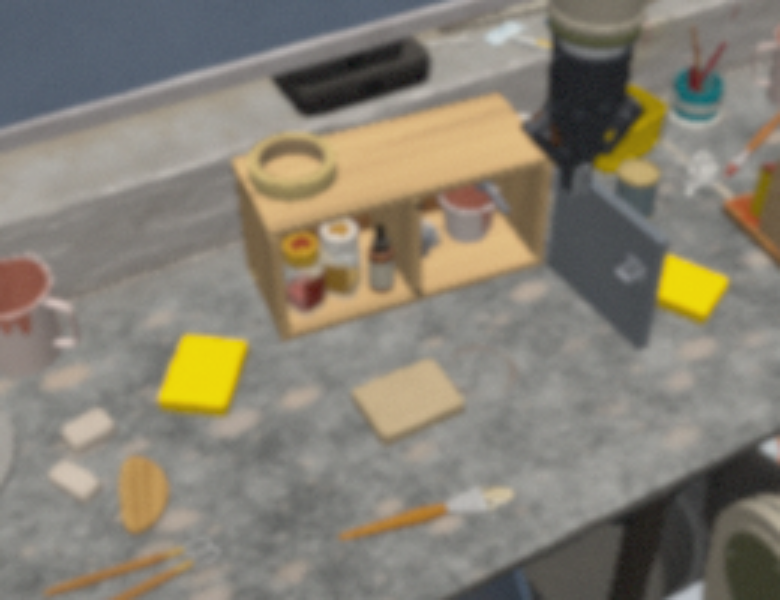

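The door stands at about 1.72 rad (99°). The slab is clear, the bystanders I could measure have not moved, and the robot is touching nothing.

```bash
python3 -c "
from workcell import manip
print(manip.hand_in())"
```

```text
the job is handed in; nothing more can be done
None
```

The cupboard door is open and the job is handed in at about 17 s, well inside the 64 s limit.

1. **Slab:** I slid the ivory slab flat to the left, about 175 mm in +y, using two fingers. It now spans about y 45 to 155 mm, with its nearest corner about 236 mm from the hinge. The door's swing radius is 187 mm.
2. **Catch:** I pressed the door near its free edge to the firm stop, at about 8 N. When I backed off, it sprang ajar to about 0.4 rad.
3. **Door:** With a finger behind the free edge, I pushed it along an arc until it was wide open. I then pulled the hand away from the door and up.

**Last checks:**
- The door measures about 1.72 rad (99°), and the slab had not moved since the push.
- The tin, rib, brush, one plaster block and both yellow blocks are where they were, within measuring noise. The second plaster block looks unmoved in the picture, but I did not measure it again.
- The arm was clear of everything, with only noise on the force sensor.
- The networks gave a few false low-value hits, such as the open door reported as a plaster block, a rib or a brush. I dismissed these against the pictures.
- No check failed.

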